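# Scoop stones into the inspection dish and hold the mirror on them

## Task

Using the little scoop, take at least two of the stone beads out of the tray, tip them into the clear dish of the inspection station without spilling any on the bench, and set the scoop back down flat on the open bench. Then take the tab on top of the spring-loaded mirror between the fingers and turn the mirror until the camera, looking at the middle of the mirror, sees the dish reflected there, and finish while still holding the mirror at that angle. Do not touch the stones with the fingers and leave the jar and the little anvil where they are.

Things in the scene. Friction and masses are not known exactly. Their poses are not given: they have to be found in the camera images.
- scoop: loose steel scoop, 58 long x 60 wide, about 120 g, origin under its middle, z up. It opens towards its own -x (the lip). Floor 2 mm thick, walls 24 mm high. An upright wooden handle stands on its back wall: 24 (along x) x 14 (along y) mm, 24 to 99 mm above the underside, centred at x = +27 mm; pinch it across y
- scoop_grip (a point): centre line of the scoop's handle, 75 mm above the scoop's underside; axes as the scoop's
- scoop_lip (a point): middle of the lower front edge of the scoop (29 mm ahead of its origin, along -x)
- scoop_pocket (a point): middle of the scoop's hollow, 9 mm above its inner floor
- tray: fixed dark wooden tray, 163 x 82 mm, x along its length, origin on the bench. Inside: 74 mm wide (y), floor 6 mm above the bench, flat from x = -57 to +65 mm; side and far (+x) walls 30 mm above the bench. At the near (-x) end the floor rises at 45 degrees from x = -57 to -80 mm: a scoop drawn towards -x runs the stones up this slope and gets under them
- stone0: round polished stone bead, 20 mm across, about 12 g; origin at its centre. The four lie together in the tray at the start
- stone1: round polished stone bead, 20 mm across, about 12 g; origin at its centre. The four lie together in the tray at the start
- stone2: round polished stone bead, 20 mm across, about 12 g; origin at its centre. The four lie together in the tray at the start
- stone3: round polished stone bead, 20 mm across, about 12 g; origin at its centre. The four lie together in the tray at the start
- dish (a point): centre of the clear round dish, 30 mm above the bench. Dish: 110 mm across at the rim, rim 46 mm above the bench, 3 mm walls, inner floor 10 mm above the bench and 80 mm across outside. Fixed at the end of a flat arm, exactly 200 mm (horizontally) from the mirror's turning axis
- dish_arm: the dish with its fixed flat arm (26 mm wide, 6 mm high). Origin on the bench under the mirror's turning axis; x points along the arm to the dish
- lens (a point): centre of the front glass of the inspection camera, 150 mm above the bench, on another fixed arm exactly 200 mm (horizontally) from the mirror's turning axis. The camera looks at the middle of the mirror. Camera body 55 x 44 x 44 mm behind the lens, top 172 mm above the bench
- mirror_face (a point): middle of the mirror's face, on its vertical turning axis, 90 mm above the bench; x = the mirror's outward normal (level), z up. Glass 58 wide x 62 high in a black frame, top 125 mm above the bench. The camera sees the dish when the normal halves the level angle between the directions to lens and dish; the heights already match
- mirror_tab (a point): centre of the brass tab on top of the mirror, 152 mm above the bench, 7 mm behind the face. Tab 10 mm thick along the mirror's normal, 40 mm wide, from 124 to 170 mm above the bench; pinch it across its thickness. Axes as the mirror's
- mirror: the turning mirror with its tab; origin on the bench on the turning axis, x = outward normal. A weak spring (0.06 N m per rad) brings it back to its rest angle when let go. It has to be turned clockwise (seen from above) by 0.5 to 1 rad from rest; stops lie 1.4 rad clockwise and 0.3 rad the other way
- jar: bystander: glass jar with brass lid, 60 across, 75 high, origin under its middle
- anvil: bystander: small steel bench anvil, 70 x 44 mm, 64 high, origin under its middle
There are look-alikes about, which are no part of the job. What is shaped like the scoop but orange is not meant.

How it is judged:
On the way, in this order (a step that is already met when the one before it is completed fails the run):
1. at least two stones are lifted in the scoop, clear of the tray (((distance between each of stone0, stone1 and scoop_pocket below 0.04 m and height (world z) of each of stone0, stone1 above 0.06 m) or (distance between each of stone0, stone2 and scoop_pocket below 0.04 m and height (world z) of each of stone0, stone2 above 0.06 m) or (distance between each of stone0, stone3 and scoop_pocket below 0.04 m and height (world z) of each of stone0, stone3 above 0.06 m) or (distance between each of stone1, stone2 and scoop_pocket below 0.04 m and height (world z) of each of stone1, stone2 above 0.06 m) or (distance between each of stone1, stone3 and scoop_pocket below 0.04 m and height (world z) of each of stone1, stone3 above 0.06 m) or (distance between each of stone2, stone3 and scoop_pocket below 0.04 m and height (world z) of each of stone2, stone3 above 0.06 m))), for 0.2 s.
2. at least two stones lie in the dish (((horizontal distance between each of stone0, stone1 and dish below 0.048 m and height (world z) of each of stone0, stone1 below 0.05 m) or (horizontal distance between each of stone0, stone2 and dish below 0.048 m and height (world z) of each of stone0, stone2 below 0.05 m) or (horizontal distance between each of stone0, stone3 and dish below 0.048 m and height (world z) of each of stone0, stone3 below 0.05 m) or (horizontal distance between each of stone1, stone2 and dish below 0.048 m and height (world z) of each of stone1, stone2 below 0.05 m) or (horizontal distance between each of stone1, stone3 and dish below 0.048 m and height (world z) of each of stone1, stone3 below 0.05 m) or (horizontal distance between each of stone2, stone3 and dish below 0.048 m and height (world z) of each of stone2, stone3 below 0.05 m))), for 0.2 s.
3. the scoop stands flat on the bench, let go (height (world z) of scoop_lip below 0.005 m and angle between scoop's own z axis and vertical below 0.1 rad and contact force between the fingers and scoop below 0.2 N and linear speed of scoop below 0.02 m/s), for 0.2 s.
4. the fingers hold the mirror so that the camera sees the dish in it (((y of lens in the frame of mirror_face between 0.08 and 0.104 m and y of dish in the frame of mirror_face between -0.104 and -0.08 m) or (y of lens in the frame of mirror_face between 0.088 and 0.112 m and y of dish in the frame of mirror_face between -0.112 and -0.088 m) or (y of lens in the frame of mirror_face between 0.096 and 0.12 m and y of dish in the frame of mirror_face between -0.12 and -0.096 m) or (y of lens in the frame of mirror_face between 0.104 and 0.128 m and y of dish in the frame of mirror_face between -0.128 and -0.104 m) or (y of lens in the frame of mirror_face between 0.112 and 0.136 m and y of dish in the frame of mirror_face between -0.136 and -0.112 m) or (y of lens in the frame of mirror_face between 0.12 and 0.144 m and y of dish in the frame of mirror_face between -0.144 and -0.12 m) or (y of lens in the frame of mirror_face between 0.128 and 0.152 m and y of dish in the frame of mirror_face between -0.152 and -0.128 m) or (y of lens in the frame of mirror_face between 0.136 and 0.16 m and y of dish in the frame of mirror_face between -0.16 and -0.136 m) or (y of lens in the frame of mirror_face between 0.144 and 0.168 m and y of dish in the frame of mirror_face between -0.168 and -0.144 m) or (y of lens in the frame of mirror_face between 0.152 and 0.176 m and y of dish in the frame of mirror_face between -0.176 and -0.152 m)) and contact force between the fingers and mirror above 2 N and angular speed of mirror below 0.05 rad/s), for 0.3 s.
At the end, for the whole second after the job is handed in: Fingers still hold the mirror, still; lens and dish lie equally far either side of its normal within 16 mm (0.045 rad of mirror angle). Two or more stones in the dish (48 mm of its centre), the rest in dish or tray, none on the bench or in the scoop; scoop flat on the bench, let go (all of step 3 and all of step 4 and ((horizontal distance between each of stone0, stone1 and dish below 0.048 m and height (world z) of each of stone0, stone1 below 0.05 m) or (horizontal distance between each of stone0, stone2 and dish below 0.048 m and height (world z) of each of stone0, stone2 below 0.05 m) or (horizontal distance between each of stone0, stone3 and dish below 0.048 m and height (world z) of each of stone0, stone3 below 0.05 m) or (horizontal distance between each of stone1, stone2 and dish below 0.048 m and height (world z) of each of stone1, stone2 below 0.05 m) or (horizontal distance between each of stone1, stone3 and dish below 0.048 m and height (world z) of each of stone1, stone3 below 0.05 m) or (horizontal distance between each of stone2, stone3 and dish below 0.048 m and height (world z) of each of stone2, stone3 below 0.05 m)) and height (world z) of each of stone0, stone1, stone2, stone3 above 0.014 m); the arm keeps its last pose, push and grip.
It fails at once if the fingers touch a stone (contact force between the fingers and stone0 above 0.5 N or contact force between the fingers and stone1 above 0.5 N or contact force between the fingers and stone2 above 0.5 N or contact force between the fingers and stone3 above 0.5 N).
It fails at once if jar or anvil pushed more than 20 mm (distance of any of jar, anvil from where it was at the start of the episode above 0.02 m).
It also fails if it takes over 67 s, if anything falls off the work surface, if the arm or the gripper's body presses on something with over 40 N, if the wrist force passes 120 N, or if a joint passes its speed limit or range.

## Robot

A 6-joint arm with a two-finger parallel gripper is mounted at the origin on the work surface. World frame = base frame: x ahead of the robot, y to its left, z up, the work surface at z = 0. Lengths are in m, angles in rad, forces in N, time in s.
With the tool pointing down it reaches from about 0.25 to 0.775 m from the base axis. Payload 4 kg.
Tool frame: the origin (TCP) lies at the very end of the fingers, on their centre line; the grasp point (between the pads) lies 19 mm behind it (manip.pinch_z is the distance from the TCP to the grasp point, in m); z points along the fingers, y is the line along which they close (so a half turn about z gives the same grasp; the last joint's range is limited). The gripper opens to 85 mm and grips with 20 to 120 N. Pads are 22 mm wide; open, the fingers measure 114 mm over their backs; the gripper's body (76 mm by 85 mm) begins 54 mm behind the grasp point. The pads swing forward as they close: fully open they stand 13 mm farther back than shut.
Start: joints at [-1.408, 0.087, 1.371, -0, 1.684, -0.103], TCP at [0.144, -0.531, 0.231] pointing down, gripper open.
Joint ranges: [-3.1, 3.1], [-0.76, 2.03], [0.27, 2.55], [-1.08, 4.22], [0.17, 2.65], [-2.57, 2.57]. Speed limits (rad/s): [2.79, 2.79, 3.14, 3.14, 3.14, 3.14].

## Interface

Orientations are given as a 3x3 rotation matrix whose columns are the frame's x, y, z axes.
In Python, from bench import readout, imaging, workorder, manip gives the robot as it stands. The module is installed in compiled form; this text tells all that it offers.
- The arm moves only by the tool jog_arm, never from a script. Its argument "steps" is one flat list of numbers, 6 for each row, row after row: the shift along the tool's x, y, z in units of 0.15 m (1.0 is 0.15 m), then the turn, a rotation vector about the tool's x, y, z in units of 360 degrees (1.0 is 360 degrees). A call has 1 to 10 rows; each row is the pose to reach, as a shift and turn from the pose commanded when the call began, along the tool's axes at that moment, turning the shorter way round; what a row does not reach only later rows make up. A row lasts 1/8 s, in which the tool goes at most 62.5 mm and 10.7 degrees, less where a joint would pass 70% of its speed; a pose out of reach is approached as far as the arm can. A call with a number of a shift or a turn outside -1 to 1 is refused whole. A call with a gripper value outside its range is refused whole. "fingers" is the opening, from 0 (shut) to 1 (fully open), set as the call begins (left out, the last holds). The fingers move at their own pace and stop on an object; "force" is the grip in N (left out, the last holds). Time passes only in rows, so rows that repeat a pose let the fingers close. It gives the time, the measured TCP pose, the force, the opening and the grip force at its end, in the units of the state.
- readout.get_obs(): the state, without advancing time (a new reading comes with each control period).
- imaging.grab_frame(name): name is "scene" or "top" or "wrist"; returns (picture, depth): 400x640x3 uint8, blue, green, red; 400x640 float32, m along the optical axis (not along the pixel's ray), 0 where there is no reading.
- imaging.camera_params(name): a dict with "fov_y" (degrees; the focal length in pixels is half the picture's height over the tangent of half this angle, whatever the lens; pixels are square), "cx", "cy" (the principal point, pixels), "position" and "rotation" of the camera in the world; the wrist camera has in their place "hand_eye" (4x4, takes a point from camera to tool coordinates, whose origin is the TCP and whose axes are the flange's). Camera axes: x right, y down, z forward; pixel columns grow to the right and rows downward; lengths in m; the calibration is good to about 2 mm. A picture is of the moment at which its call begins: read the wrist's pose just before it. camera_params takes no time and is no camera call.
- workorder.job_done(): hands the job in; it is judged then, once.
Trained networks look in the newest picture that a camera, given by its name, has taken for a name from the list of things; names that differ only in an ending like _2 or _b are one class to them, and where a whole thing is asked for, a point or a joint stands for the part that bears it (a point fixed in the world has none). Each returns a list of dicts, best first, with "p" (0 to 1); they miss things now and then, are a little off and sometimes report something else, mostly with a low value. They report only what shows in the picture. A call takes as long as a camera call. They do not tell look-alikes from the thing itself.
- imaging.look_for(camera, target): "centre" ([x, y, z] in m, in world coordinates, good to about 4 mm: the middle of the surface that is visible of it).
The state is a dict: "t": time; "joint_positions": joint angles; "joint_vel": joint speeds; "joint_efforts": joint torques, N m; "ee_pos": TCP position; "ee_rot": TCP orientation; "force": force on the tool from outside, world axes, zero at the start; "ft_torque": the same for the moment, N m; "width": finger opening in m; "grip_force": force on a finger pad.
Only numpy, scipy, OpenCV 4.12 (cv2) and the standard library are available. Lean on these libraries where they do the work, as an engineer would, in place of code of your own. Each camera call takes 0.05 s, during which the arm holds its last target. There are 200 camera calls.

## Working session

There is one attempt and no reset: what is moved stays moved. The work goes in short steps, Python scripts to look and compute and a tool call to move; the robot and the scene stay as the last step left them, time stands still between calls to the robot, and variables do not carry over. Pictures are saved under pics/ and viewed, at most 10 in all, crops included, and the job is handed in when it is done.

Besides the shell and the picture viewer there is one more tool, called after "Request:" as name(argument=value, ...) on one line, values as JSON. jog_arm: Moves the arm, as the interface text tells. Its arguments: {"type":"object","properties":{"steps":{"type":"array"},"fingers":{"type":"number"},"force":{"type":"number"}},"required":["steps"]}

```bash
mkdir -p pics; cat > h.py <<'E'
import numpy as np, cv2
from bench import readout, imaging, workorder, manip
def cam(n):
    c=imaging.camera_params(n); f=200/np.tan(np.radians(c["fov_y"])/2)
    if "hand_eye" in c:
        o=readout.get_obs(); T=np.eye(4); T[:3,:3]=o["ee_rot"]; T[:3,3]=o["ee_pos"]; M=T@np.array(c["hand_eye"])
        return f,c["cx"],c["cy"],M[:3,:3],M[:3,3]
    return f,c["cx"],c["cy"],np.array(c["rotation"]),np.array(c["position"])
def cloud(n):
    k=cam(n); im,d=imaging.grab_frame(n); f,cx,cy,R,p=k
    v,u=np.mgrid[:400,:640]; P=np.stack([(u-cx)/f*d,(v-cy)/f*d,d],-1)@R.T+p; P[d==0]=np.nan
    return im,P
E
python3 - <<'E'
from h import *
for n in("scene","top"):
    im,P=cloud(n); cv2.imwrite(f"pics/{n}0.png",im); np.save(f"{n}0.npy",P)
    for t in("scoop","tray","stone0","dish","dish_arm","lens","mirror","mirror_tab","jar","anvil"):
        print(n,t,[(np.round(r["centre"],3).tolist(),round(r["p"],2)) for r in imaging.look_for(n,t)][:5])
    c=imaging.camera_params(n);print(c)
print(readout.get_obs()); print(manip.pinch_z)
E
```

```text
scene scoop [([0.639, -0.472, 0.001], 0.67), ([0.531, -0.356, 0.012], 0.66)]
scene tray [([0.584, -0.166, 0.013], 0.75), ([0.535, -0.354, 0.014], 0.19)]
scene stone0 [([0.564, -0.18, 0.02], 0.61), ([0.565, -0.154, 0.021], 0.54), ([0.539, -0.155, 0.018], 0.52), ([0.541, -0.184, 0.021], 0.38)]
scene dish [([0.593, 0.082, 0.021], 0.74)]
scene dish_arm [([0.588, 0.085, 0.016], 0.92), ([0.566, -0.156, 0.022], 0.69)]
scene lens [([0.726, 0.339, 0.049], 0.8)]
scene mirror [([0.519, 0.22, 0.126], 0.45)]
scene mirror_tab [([0.515, 0.221, 0.12], 0.76)]
scene jar [([0.636, -0.373, 0.077], 0.94), ([0.515, 0.222, 0.119], 0.17)]
scene anvil [([0.376, -0.272, 0.057], 0.89), ([0.591, 0.084, 0.02], 0.52)]
{'fov_y': 57.94119022074582, 'cx': 318.15230631180515, 'cy': 192.60582962653805, 'position': array([ 0.84147805, -0.6005628 ,  0.78961997]), 'rotation': array([[ 0.86285439,  0.35560884, -0.35920003],
       [ 0.50520418, -0.62903559,  0.59083244],
       [-0.01584436, -0.69127172, -0.72242119]])}
top scoop [([0.517, -0.35, 0.007], 0.71), ([0.65, -0.484, 0.003], 0.69)]
top tray [([0.573, -0.163, 0.0
[... 770 characters left out ...]
1.68358194e+00, -1.03071875e-01]), 'joint_vel': array([-0.00061142,  0.00111176,  0.00143391, -0.00138317,  0.00042474,
        0.00072104]), 'joint_efforts': array([ 2.27163696e-04, -3.51741421e+01, -3.13463831e+01, -2.96486223e-04,
        3.56093615e-04, -1.16355523e-05]), 'ee_pos': array([ 0.14448102, -0.53071405,  0.23135711]), 'ee_rot': array([[ 9.64887711e-01,  2.62662721e-01,  2.79726740e-05],
       [ 2.62662722e-01, -9.64887701e-01, -1.39226416e-04],
       [-9.57910016e-06,  1.41685237e-04, -9.99999990e-01]]), 'force': array([ 0.46832007,  0.14502093, -0.14960697]), 'ft_torque': array([-0.00048024, -0.00575516,  0.0123823 ]), 'grip_force': 0.0, 'width': 0.08552709623370416}
0.0187
```

View pics.

View pics/top0.png

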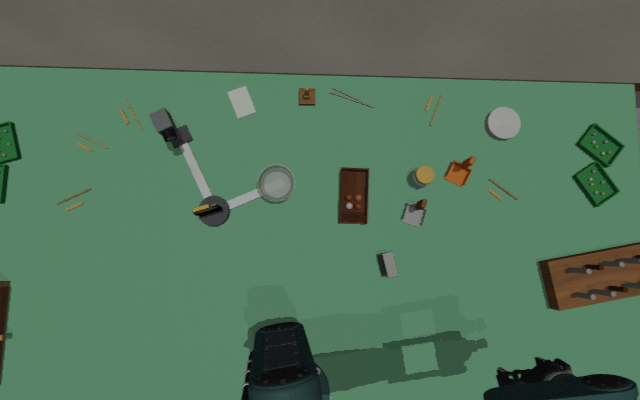

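View pics/scene0.png

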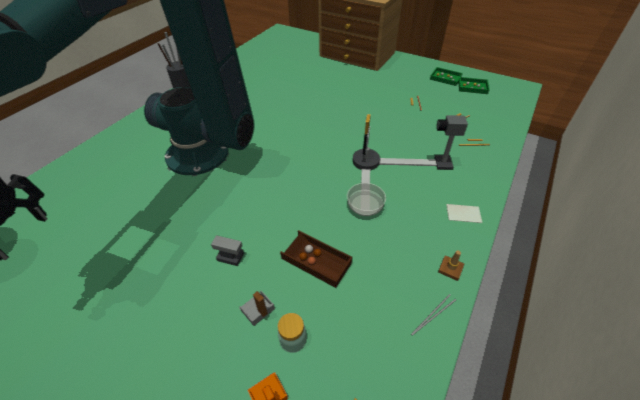

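```bash
python3 - <<'E'
from h import *
a=cv2.imread("pics/top0.png");b=cv2.imread("pics/scene0.png")
c=np.hstack([cv2.resize(a[155:235,330:430],(400,320),interpolation=2),cv2.resize(b[230:330,230:330],(320,320),interpolation=2)])
cv2.imwrite("pics/crop1.png",c)
for n in("top","scene"):
    P=np.load(n+"0.npy"); 
    g=lambda x0,x1,y0,y1,z0,z1:P[(P[...,0]>x0)&(P[...,0]<x1)&(P[...,1]>y0)&(P[...,1]<y1)&(P[...,2]>z0)&(P[...,2]<z1)]
    print(n,"bench z",np.nanmedian(g(.4,.48,-.1,.1,-.05,.05)[:,2]))
    for nm,q in dict(tray_rim=g(.45,.7,-.24,-.1,.022,.04),handle=g(.45,.62,-.42,-.28,.06,.11),scoop=g(.45,.6,-.42,-.28,.006,.03),tab=g(.4,.6,.15,.3,.13,.18),mir=g(.4,.6,.15,.3,.03,.18),dish=g(.45,.7,0,.16,.03,.06),cam=g(.6,.8,.25,.42,.1,.2),jar=g(.55,.7,-.45,-.3,.05,.1),anv=g(.3,.45,-.34,-.2,.05,.08)).items():
        if len(q)<5: print(nm,len(q));continue
        r=cv2.minAreaRect(q[:,:2].astype(np.float32)); print(nm,len(q),np.round(q.mean(0),3),np.round(r[0],3),np.round(r[1],3),round(r[2],1),"zmax",q[:,2].max().round(3))
E
```

```text
top bench z 0.0003300397208206851
tray_rim 422 [ 0.556 -0.167  0.028] [ 0.567 -0.167] [0.083 0.163] 88.7 zmax 0.037
handle 194 [ 0.583 -0.358  0.08 ] [ 0.573 -0.364] [0.093 0.05 ] 0.4 zmax 0.102
scoop 142 [ 0.529 -0.351  0.016] [ 0.539 -0.357] [0.123 0.128] 6.3 zmax 0.03
tab 104 [0.505 0.238 0.162] [0.506 0.24 ] [0.01  0.039] 17.7 zmax 0.176
mir 245 [0.505 0.236 0.126] [0.507 0.241] [0.013 0.067] 18.2 zmax 0.176
dish 204 [0.606 0.067 0.043] [0.596 0.061] [0.107 0.108] 33.8 zmax 0.052
cam 573 [0.724 0.348 0.166] [0.724 0.352] [0.08  0.045] 26.6 zmax 0.179
jar 311 [ 0.622 -0.362  0.073] [ 0.6   -0.362] [0.052 0.1  ] 86.5 zmax 0.1
anv 284 [ 0.368 -0.266  0.064] [ 0.368 -0.266] [0.07 0.03] 13.9 zmax 0.071
scene bench z 0.001260915814862873
tray_rim 739 [ 0.562 -0.168  0.028] [ 0.567 -0.166] [0.085 0.164] 88.1 zmax 0.034
handle 343 [ 0.582 -0.362  0.081] [ 0.574 -0.364] [0.051 0.093] 89.9 zmax 0.103
scoop 212 [ 0.528 -0.352  0.019] [ 0.511 -0.372] [0.113 0.065] 70.1 zmax 0.03
tab 76 [0.511 0.232 0.158] [0.508 0.241] [0.01  0.043] 18.2 zmax 0.173
mir 209 [0.515 0.228 0.113] [0.513 0.24 ] [0.019 0.065] 17.1 zmax 0.173
dish 388 [0.595 0.064 0.04 ] [0.597 0.061] [0.107 0.11 ] 27.2 zmax 0.05
cam 558 [0.732 0.343 0.158] [0.726 0.351] [0.078 0.048] 28.3 zmax 0.176
jar 698 [ 0.624 -0.367  0.073] [ 0.604 -0.356] [0.053 0.101] 66.4 zmax 0.099
anv 379 [ 0.373 -0.269  0.063] [ 0.369 -0.267] [0.072 0.031] 13.2 zmax 0.068
```

View pics/crop1.png

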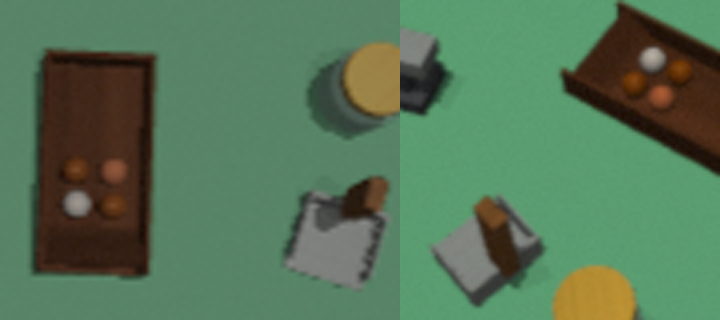

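```bash
python3 - <<'E'
from h import *
print(np.round(imaging.camera_params("wrist")["hand_eye"],3), imaging.camera_params("wrist")["fov_y"])
for n in("top","scene"):
    P=np.load(n+"0.npy"); 
    g=lambda x0,x1,y0,y1,z0,z1:P[(P[...,0]>x0)&(P[...,0]<x1)&(P[...,1]>y0)&(P[...,1]<y1)&(P[...,2]>z0)&(P[...,2]<z1)]
    for nm,q in dict(htop=g(.47,.585,-.42,-.28,.088,.11),scoop=g(.46,.575,-.40,-.30,.008,.027)).items():
        r=cv2.minAreaRect(q[:,:2].astype(np.float32)); print(n,nm,len(q),np.round(q.mean(0),3),np.round(r[0],3),np.round(r[1],3),round(r[2],1),"zmax",q[:,2].max().round(3))
    # tray profile along x, mid y
    q=g(.45,.68,-.175,-.16,-.01,.06); o=[(round(x,3),round(float(np.median(s[:,2])),3)) for x in np.arange(.48,.66,.006) if len(s:=q[abs(q[:,0]-x)<.004])]; print(o)
E
```

```text
[[-0.    -0.945 -0.328  0.086]
 [ 1.    -0.     0.     0.   ]
 [-0.    -0.328  0.945 -0.144]
 [ 0.     0.     0.     1.   ]] 71.16488857269368
top htop 50 [ 0.538 -0.353  0.098] [ 0.539 -0.354] [0.014 0.025] 69.2 zmax 0.102
top scoop 78 [ 0.521 -0.35   0.019] [ 0.517 -0.351] [0.067 0.048] 73.5 zmax 0.027
[(np.float64(0.48), 0.001), (np.float64(0.486), 0.006), (np.float64(0.492), 0.017), (np.float64(0.498), 0.028), (np.float64(0.504), 0.025), (np.float64(0.51), 0.016), (np.float64(0.516), 0.008), (np.float64(0.522), 0.006), (np.float64(0.528), 0.007), (np.float64(0.534), 0.011), (np.float64(0.54), 0.01), (np.float64(0.546), 0.006), (np.float64(0.552), 0.006), (np.float64(0.558), 0.006), (np.float64(0.564), 0.006), (np.float64(0.57), 0.006), (np.float64(0.576), 0.005), (np.float64(0.582), 0.006), (np.float64(0.588), 0.005), (np.float64(0.594), 0.005), (np.float64(0.6), 0.004), (np.float64(0.606), 0.006), (np.float64(0.612), 0.006), (np.float64(0.618), 0.007), (np.float64(0.624), 0.006), (np.float64(0.63), 0.006), (np.float64(0.636), 0.004), (np.float64(0.642), 0.015), (np.float64(0.648
[... 361 characters left out ...]
 0.018), (np.float64(0.516), 0.011), (np.float64(0.522), 0.007), (np.float64(0.528), 0.009), (np.float64(0.534), 0.02), (np.float64(0.54), 0.011), (np.float64(0.546), 0.008), (np.float64(0.552), 0.008), (np.float64(0.558), 0.01), (np.float64(0.564), 0.017), (np.float64(0.57), 0.007), (np.float64(0.576), 0.007), (np.float64(0.582), 0.008), (np.float64(0.588), 0.007), (np.float64(0.594), 0.007), (np.float64(0.6), 0.007), (np.float64(0.606), 0.007), (np.float64(0.612), 0.007), (np.float64(0.618), 0.006), (np.float64(0.624), 0.007), (np.float64(0.63), 0.007), (np.float64(0.636), 0.008), (np.float64(0.642), 0.032), (np.float64(0.648), 0.016), (np.float64(0.654), 0.002), (np.float64(0.66), 0.001)]
```

```bash
cat >> h.py <<'E'
from scipy.spatial.transform import Rotation as Ro
def Rd(yaw,pitch=0):
    """tool down with tool x at yaw (deg); pitch>0 tips tool-x-minus side (lip) DOWN"""
    y=np.radians(yaw); x=np.array([np.cos(y),np.sin(y),0]); R=np.c_[x,np.cross([0,0,-1],x),[0,0,-1]]
    return R@Ro.from_euler('y',pitch,degrees=True).as_matrix()
def plan(*tg,start=None):
    """print units from current pose for targets (pos,R)"""
    o=readout.get_obs(); p,R=(o["ee_pos"],o["ee_rot"]) if start is None else start
    for q,Q in tg:
        d=R.T@(np.array(q)-p)/.15; r=Ro.from_matrix(R.T@Q).as_rotvec()/(2*np.pi)
        print(np.round(d,4).tolist(),np.round(r,4).tolist(),"rows>=",max(np.linalg.norm(d)*.15/.0625,np.linalg.norm(r)*360/10.7).round(1))
E
python3 - <<'E'
from h import *
T=Rd(-18); o=readout.get_obs(); p0=o["ee_pos"]; p3=np.array([.5395,-.3545,.165])
for P in(-30,30): print(P,Rd(0,P)@[-1,0,0])
prev=(p0,o["ee_rot"])
for k in(1,2,3):
    q=p0+(p3-p0)*k/3; plan((q,T),start=prev); prev=(q,T)
E
```

```text
-30 [-0.8660254  0.         0.5      ]
30 [-0.8660254  0.        -0.5      ]
[0.9499, -0.1473, 0.1474] [0.0, -0.0, 0.0923] rows>= 3.1
[0.7138, -0.6437, 0.1475] [0.0, 0.0, 0.0] rows>= 2.3
[0.7138, -0.6437, 0.1475] [0.0, 0.0, 0.0] rows>= 2.3
```

Request:
jog_arm(steps=[0.95, -0.147, 0.147, 0, 0, 0.0925, 0.95, -0.147, 0.147, 0, 0, 0.0925, 0.95, -0.147, 0.147, 0, 0, 0.0925, 0.95, -0.147, 0.147, 0, 0, 0.0925], fingers=1, force=100)

```text
t: 1.6
ee_pos: [0.2783, -0.4705, 0.2086]
ee_rot: [[0.951, -0.309, 0.0], [-0.309, -0.951, 0.001], [-0.0, -0.001, -1.0]]
force: [-1.6, 0.4, -0.4]
width: 0.0855
grip_force: 0.0
```

Request:
jog_arm(steps=[0.714, -0.644, 0.147, 0, 0, 0, 0.714, -0.644, 0.147, 0, 0, 0, 0.714, -0.644, 0.147, 0, 0, 0])

```text
t: 1.98
ee_pos: [0.4103, -0.4114, 0.1863]
ee_rot: [[0.952, -0.307, -0.0], [-0.307, -0.952, 0.001], [-0.001, -0.001, -1.0]]
force: [-0.1, -1.0, 0.5]
width: 0.0854
grip_force: 0.0
```

Request:
jog_arm(steps=[0.714, -0.644, 0.147, 0, 0, 0, 0.714, -0.644, 0.147, 0, 0, 0, 0.714, -0.644, 0.147, 0, 0, 0, 0.714, -0.644, 0.147, 0, 0, 0])

```text
t: 2.48
ee_pos: [0.54, -0.3545, 0.1645]
ee_rot: [[0.951, -0.309, -0.002], [-0.309, -0.951, 0.0], [-0.002, 0.0, -1.0]]
force: [-0.3, -0.6, 0.0]
width: 0.0851
grip_force: 0.0
```

```bash
python3 - <<'E'
from h import *
im,P=cloud("wrist"); cv2.imwrite("pics/w1.png",im); np.save("w1.npy",P)
o=readout.get_obs(); print(o["t"],o["ee_pos"],o["joint_positions"])
g=lambda x0,x1,y0,y1,z0,z1:P[(P[...,0]>x0)&(P[...,0]<x1)&(P[...,1]>y0)&(P[...,1]<y1)&(P[...,2]>z0)&(P[...,2]<z1)]
for nm,q in dict(htop=g(.47,.585,-.42,-.30,.09,.11),scoop=g(.46,.575,-.40,-.30,.008,.027)).items():
    if len(q)<5: print(nm,len(q)); continue
    r=cv2.minAreaRect(q[:,:2].astype(np.float32)); print(nm,len(q),np.round(r[0],4),np.round(r[1],3),round(r[2],1),"zmax",q[:,2].max().round(3))
plan(((.5395,-.3545,.056),Rd(-18)))
E
```

```text
2.525 [ 0.53903983 -0.35537825  0.16512427] [-6.69954481e-01  3.20270883e-01  1.22685923e+00 -1.37439523e-03
  1.59507913e+00  1.21629596e+00]
htop 506 [ 0.5408 -0.353 ] [0.013 0.024] 71.7 zmax 0.102
scoop 523 [ 0.5185 -0.3462] [0.06 0.05] 73.4 zmax 0.027
[0.0019, -0.0073, 0.7275] [0.0002, 0.0002, -0.0002] rows>= 1.7
```

View pics/w1.png

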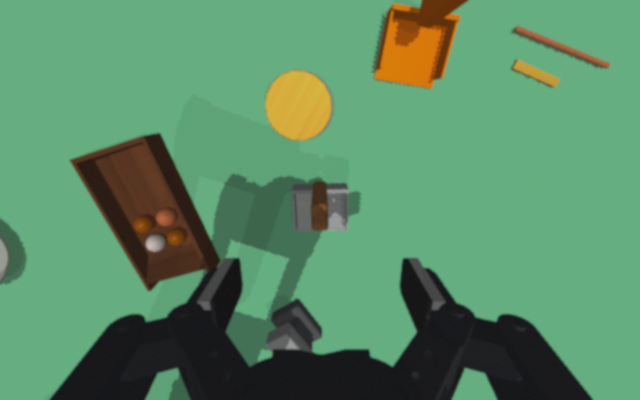

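Request:
jog_arm(steps=[0.005, -0.012, 0.4, 0, 0, 0, 0.005, -0.012, 0.727, 0, 0, 0, 0.005, -0.012, 0.727, 0, 0, 0])

```text
t: 2.9
ee_pos: [0.5363, -0.3525, 0.0513]
ee_rot: [[0.95, -0.313, -0.009], [-0.313, -0.95, 0.006], [-0.011, -0.003, -1.0]]
force: [-0.2, 0.2, 0.2]
width: 0.0855
grip_force: 0.0
```

Request:
jog_arm(steps=[0, 0, 0, 0, 0, 0, 0, 0, 0, 0, 0, 0, 0, 0, 0, 0, 0, 0, 0, 0, 0, 0, 0, 0, 0, 0, 0, 0, 0, 0], fingers=0)

```text
t: 3.52
ee_pos: [0.5418, -0.3539, 0.0577]
ee_rot: [[0.951, -0.31, 0.002], [-0.31, -0.951, -0.002], [0.003, 0.001, -1.0]]
force: [-1.0, -0.5, 5.2]
width: 0.0132
grip_force: 98.0
```

Request:
jog_arm(steps=[0, 0, -0.2, 0, 0, 0, 0, 0, -0.6, 0, 0, 0, 0, 0, -0.6, 0, 0, 0])

```text
t: 3.9
ee_pos: [0.5437, -0.3552, 0.153]
ee_rot: [[0.951, -0.31, 0.01], [-0.31, -0.951, -0.008], [0.012, 0.004, -1.0]]
force: [0.4, 0.3, -0.2]
width: 0.0131
grip_force: 97.6
```

```bash
python3 - <<'E'
from h import *
o=readout.get_obs(); print(o["t"],o["ee_pos"],o["width"],o["force"])
m=np.array([.60,-.25,.15]);e=np.array([.637,-.1686,.15])
plan((m,Rd(-1.5))); plan((e,Rd(-1.5)),start=(m,Rd(-1.5)))
P=np.load("w1.npy")
g=lambda x0,x1,y0,y1,z0,z1:P[(P[...,0]>x0)&(P[...,0]<x1)&(P[...,1]>y0)&(P[...,1]<y1)&(P[...,2]>z0)&(P[...,2]<z1)]
q=g(.45,.7,-.24,-.1,.022,.04); r=cv2.minAreaRect(q[:,:2].astype(np.float32)); print("rim",np.round(r[0],4),np.round(r[1],3),round(r[2],1))
q=g(.52,.63,-.197,-.137,.018,.027); 
_,l,c=cv2.kmeans(q[:,:2].astype(np.float32),4,None,(3,50,1e-5),5,cv2.KMEANS_PP_CENTERS); print(np.round(c,4),len(q))
# handle seen in hand, tool frame
im,P=cloud("wrist"); o=readout.get_obs(); Q=(P-o["ee_pos"])@o["ee_rot"]
s=Q[(abs(Q[...,0])<.1)&(abs(Q[...,1])<.04)&(Q[...,2]>.025)&(Q[...,2]<.065)]
r=cv2.minAreaRect(s[:,:2].astype(np.float32)); print("scoop in tool",len(s),np.round(r[0],4),np.round(r[1],3),r[2],np.round([s.min(0),s.max(0)],4))
np.save("hand.npy",s)
E
```

```text
3.9 [ 0.54372897 -0.35518105  0.1529673 ] 0.013095897351048958 [ 0.41254851  0.34116086 -0.22262893]
[0.1391, -0.783, 0.0181] [0.0009, -0.0017, -0.046] rows>= 1.9
[0.2324, -0.5489, 0.0] [0.0, 0.0, 0.0] rows>= 1.4
rim [ 0.5679 -0.165 ] [0.084 0.163] 88.6
[[ 0.5638 -0.154 ]
 [ 0.5633 -0.1821]
 [ 0.5386 -0.155 ]
 [ 0.5381 -0.1818]] 876
scoop in tool 1957 [-0.0075  0.0002] [0.06  0.039] 89.54472351074219 [[-0.0273 -0.0298  0.025 ]
 [ 0.012   0.0304  0.0533]]
```

```bash
cat >> h.py <<'E'
LIP=np.array([-.057,0,.057])
TR=np.array([.576,-.1675,0]); TX=np.array([.9997,-.0244,0])
def lip(tx,z,pitch,yaw=-1.4):
    R=Rd(yaw,pitch); return (TR+tx*TX+[0,0,z]-R@LIP, R)
E
python3 - <<'E'
from h import *
a=lip(.0,.085,6); m=(np.array([.59,-.25,.16]),a[1]); b=lip(0,.008,6)
print(a[0],b[0]); plan(m); plan(a,start=m); plan(b,start=a)
E
```

```text
[ 0.62671448 -0.16873944  0.14764587] [ 0.62671448 -0.16873944  0.07064587]
[0.0873, -0.7585, -0.0722] [0.0029, 0.0157, -0.0462] rows>= 1.8
[0.2216, -0.5476, 0.1061] [0.0, 0.0, 0.0] rows>= 1.4
[-0.0537, 0.0, 0.5105] [0.0, 0.0, 0.0] rows>= 1.2
```

Request:
jog_arm(steps=[0.04, -0.38, -0.04, 0.001, 0.008, -0.023, 0.087, -0.758, -0.072, 0.003, 0.016, -0.046, 0.087, -0.758, -0.072, 0.003, 0.016, -0.046])

```text
t: 4.32
ee_pos: [0.5885, -0.2449, 0.1547]
ee_rot: [[0.995, -0.021, 0.099], [-0.021, -1.0, 0.005], [0.099, -0.007, -0.995]]
force: [-0.6, -1.1, -1.6]
width: 0.0127
grip_force: 97.9
```

Request:
jog_arm(steps=[0.11, -0.27, 0.05, 0, 0, 0, 0.222, -0.548, 0.106, 0, 0, 0, 0.222, -0.548, 0.106, 0, 0, 0, 0.222, -0.548, 0.106, 0, 0, 0])

```text
t: 4.82
ee_pos: [0.6246, -0.1685, 0.1429]
ee_rot: [[0.995, -0.026, 0.098], [-0.027, -1.0, 0.001], [0.098, -0.004, -0.995]]
force: [-0.4, -0.8, -2.0]
width: 0.0131
grip_force: 98.1
```

```bash
python3 - <<'E'
from h import *
im,P=cloud("scene"); o=readout.get_obs(); print(o["t"],o["ee_pos"],o["width"],o["force"])
cv2.imwrite("pics/s2.png",cv2.resize(im[130:330,180:430],(750,600)))
plan(lip(0,.03,6),lip(0,.008,6))
Q=(P-o["ee_pos"])@o["ee_rot"]
s=Q[(Q[...,0]>-.08)&(Q[...,0]<.03)&(abs(Q[...,1])<.035)&(Q[...,2]>.027)&(Q[...,2]<.07)]
print(np.round(np.percentile(s,[0,2,50,98,100],axis=0),4))
E
```

```text
4.875 [ 0.6247425  -0.16900558  0.14354005] 0.012961465201679088 [ 0.44707828 -0.27001952 -1.24820227]
[-0.0207, -0.0008, 0.3389] [-0.0006, 0.0008, -0.0005] rows>= 0.8
[-0.0353, -0.0002, 0.4849] [-0.0006, 0.0008, -0.0005] rows>= 1.2
[[-0.0595 -0.0304  0.027 ]
 [-0.0576 -0.0274  0.0303]
 [-0.0296  0.0081  0.0536]
 [ 0.0003  0.0315  0.0573]
 [ 0.0095  0.032   0.0581]]
```

View pics/s2.png

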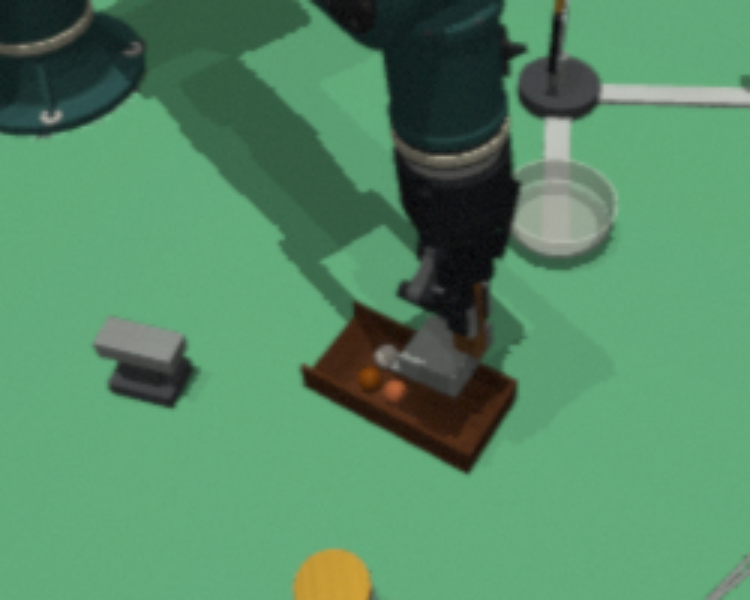

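Request:
jog_arm(steps=[-0.015, 0, 0.2, 0, 0, 0, -0.025, 0, 0.39, 0, 0, 0, -0.032, 0, 0.46, 0, 0, 0, -0.032, 0, 0.46, 0, 0, 0, -0.032, 0, 0.46, 0, 0, 0])

```text
t: 5.5
ee_pos: [0.6286, -0.1685, 0.0775]
ee_rot: [[0.994, -0.027, 0.104], [-0.027, -1.0, 0.0], [0.104, -0.003, -0.995]]
force: [-0.3, -0.3, -0.0]
width: 0.0124
grip_force: 98.1
```

```bash
python3 - <<'E'
from h import *
o=readout.get_obs(); print(o["t"],o["ee_pos"],o["force"]); R=o["ee_rot"]
print("lip",o["ee_pos"]+R@LIP)
plan(lip(-.015,.008,4),lip(-.03,.007,0),lip(-.055,.007,0))
E
```

```text
5.5 [ 0.62864677 -0.16853003  0.07745154] [-0.30199559 -0.34246967 -0.02344276]
lip [ 0.57793223 -0.1669992   0.01481216]
[-0.1039, 0.0021, 0.0468] [-0.0004, -0.0055, -0.0004] rows>= 0.3
[-0.1795, 0.0023, 0.0713] [-0.0005, -0.0166, -0.0004] rows>= 0.6
[-0.3452, 0.0027, 0.0539] [-0.0005, -0.0166, -0.0004] rows>= 0.8
```

Request:
jog_arm(steps=[-0.005, 0, 0.03, 0, 0, 0, -0.005, 0, 0.05, 0, 0, 0, -0.005, 0, 0.05, 0, 0, 0])

```text
t: 5.88
ee_pos: [0.6283, -0.1678, 0.0692]
ee_rot: [[0.994, -0.026, 0.103], [-0.026, -1.0, 0.001], [0.103, -0.003, -0.995]]
force: [0.1, 0.5, 0.8]
width: 0.0131
grip_force: 98.9
```

```bash
python3 - <<'E'
from h import *
o=readout.get_obs(); print(o["t"],o["ee_pos"],o["force"]); R=o["ee_rot"]
print("lip",o["ee_pos"]+R@LIP)
plan(lip(-.015,.007,4),lip(-.03,.007,0),lip(-.055,.007,0))
E
```

```text
5.875 [ 0.62826919 -0.16777289  0.06916154] [0.14790409 0.46130442 0.82556473]
lip [ 0.57746663 -0.16624731  0.00659339]
[-0.0962, 0.0069, -0.0011] [-0.0005, -0.0053, -0.0003] rows>= 0.2
[-0.171, 0.007, 0.0169] [-0.0005, -0.0164, -0.0002] rows>= 0.6
[-0.3368, 0.0073, -0.0003] [-0.0005, -0.0164, -0.0002] rows>= 0.8
```

Request:
jog_arm(steps=[-0.03, 0, 0.003, 0, -0.003, 0, -0.06, 0, 0.006, 0, -0.006, 0, -0.09, 0, 0.009, 0, -0.009, 0, -0.115, 0, 0.012, 0, -0.012, 0, -0.145, 0, 0.015, 0, -0.0165, 0, -0.17, 0, 0.017, 0, -0.0165, 0])

```text
t: 6.62
ee_pos: [0.6039, -0.1671, 0.0638]
ee_rot: [[1.0, -0.026, 0.001], [-0.026, -1.0, 0.004], [0.001, -0.004, -1.0]]
force: [1.1, 0.3, 3.6]
width: 0.0124
grip_force: 98.6
```

```bash
python3 - <<'E'
from h import *
im,P=cloud("scene"); cv2.imwrite("pics/s3.png",cv2.resize(im[220:300,260:360],(600,480),interpolation=2))
o=readout.get_obs(); print(o["t"],o["ee_pos"],o["force"]); R=o["ee_rot"]
print("lip",o["ee_pos"]+R@LIP)
print([(np.round(r["centre"],3).tolist(),round(r["p"],2)) for r in imaging.look_for("scene","stone0")][:5])
plan(lip(-.055,.007,0))
E
```

```text
6.675 [ 0.60318211 -0.16705227  0.06374119] [1.72837596 0.59680559 6.58714165]
lip [ 0.5461942  -0.16537505  0.00675378]
[([0.527, -0.154, 0.022], 0.58), ([0.527, -0.178, 0.023], 0.47), ([0.544, -0.182, 0.024], 0.39)]
[-0.1677, 0.0075, -0.0016] [-0.0006, 0.0, -0.0002] rows>= 0.4
```

View pics/s3.png

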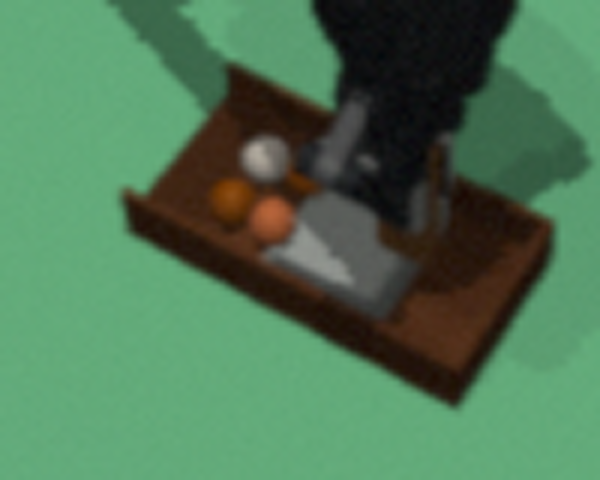

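Request:
jog_arm(steps=[-0.03, 0, -0.004, 0, 0, 0, -0.06, 0, -0.004, 0, 0, 0, -0.09, 0, -0.004, 0, 0, 0, -0.12, 0, -0.004, 0, 0, 0, -0.145, 0, -0.004, 0, 0, 0, -0.168, 0, -0.004, 0, 0, 0, -0.168, 0, -0.004, 0, 0, 0])

```text
t: 7.6
ee_pos: [0.5784, -0.1665, 0.0639]
ee_rot: [[1.0, -0.026, 0.001], [-0.026, -1.0, 0.004], [0.001, -0.004, -1.0]]
force: [6.0, -0.9, 2.1]
width: 0.0132
grip_force: 98.7
```

```bash
python3 - <<'E'
from h import *
im,P=cloud("scene"); cv2.imwrite("pics/s4.png",cv2.resize(im[220:300,260:360],(600,480),interpolation=2))
o=readout.get_obs(); print(o["t"],o["ee_pos"],o["force"]); R=o["ee_rot"]
print("lip",o["ee_pos"]+R@LIP)
print([(np.round(r["centre"],3).tolist(),round(r["p"],2)) for r in imaging.look_for("scene","stone0")][:5])
for k in (2,6,10,14,18,22): plan(lip(-.055-k/1000,.008+k/1000,-np.degrees(np.arcsin(max(0,k-1)/62))))
plan(lip(-.077,.09,-20))
E
```

```text
7.65 [ 0.57843067 -0.16649373  0.06389142] [ 5.49001909 -1.22667101  2.6706961 ]
lip [ 0.52151149 -0.16478278  0.00683636]
[([0.546, -0.182, 0.026], 0.42)]
[-0.0101, 0.0072, -0.0145] [-0.0006, -0.0027, -0.0003] rows>= 0.1
[-0.0134, 0.0072, -0.0155] [-0.0006, -0.013, -0.0002] rows>= 0.4
[-0.0183, 0.0072, -0.0149] [-0.0006, -0.0233, -0.0002] rows>= 0.8
[-0.0249, 0.0072, -0.0126] [-0.0006, -0.0338, -0.0002] rows>= 1.1
[-0.0332, 0.0073, -0.0086] [-0.0006, -0.0443, -0.0002] rows>= 1.5
[-0.0432, 0.0073, -0.0029] [-0.0006, -0.0551, -0.0002] rows>= 1.9
[-0.0421, 0.0058, -0.4012] [-0.0006, -0.0557, -0.0002] rows>= 1.9
```

View pics/s4.png

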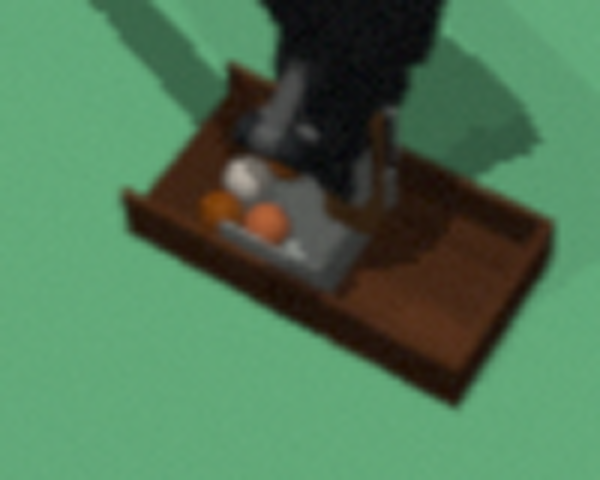

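Request:
jog_arm(steps=[-0.01, 0, -0.0145, 0, -0.003, 0, -0.012, 0, -0.015, 0, -0.008, 0, -0.0134, 0, -0.0155, 0, -0.013, 0, -0.016, 0, -0.015, 0, -0.018, 0, -0.0183, 0, -0.015, 0, -0.0233, 0, -0.022, 0, -0.014, 0, -0.029, 0, -0.025, 0, -0.0126, 0, -0.034, 0, -0.033, 0, -0.009, 0, -0.044, 0, -0.043, 0, -0.003, 0, -0.055, 0, -0.043, 0, -0.003, 0, -0.055, 0])

```text
t: 8.95
ee_pos: [0.5717, -0.166, 0.0634]
ee_rot: [[0.94, -0.025, -0.341], [-0.022, -1.0, 0.013], [-0.342, -0.004, -0.94]]
force: [5.1, 0.2, 2.1]
width: 0.0131
grip_force: 99.2
```

```bash
python3 - <<'E'
from h import *
im,P=cloud("scene"); cv2.imwrite("pics/s5.png",cv2.resize(im[220:300,260:360],(600,480),interpolation=2))
o=readout.get_obs(); print(o["t"],o["ee_pos"],o["force"]); R=o["ee_rot"]
print("lip",o["ee_pos"]+R@LIP)
plan(lip(-.077,.06,-22),lip(-.077,.1,-22))
E
```

```text
9.0 [ 0.57159454 -0.16602256  0.06346534] [ 5.35717151 -0.64596615  2.18428532]
lip [ 0.49860751 -0.16400658  0.02930646]
[-0.0534, 0.0083, -0.1795] [-0.0007, -0.0058, 0.0001] rows>= 0.4
[-0.1443, 0.0071, -0.4302] [-0.0007, -0.0058, 0.0001] rows>= 1.1
```

View pics/s5.png

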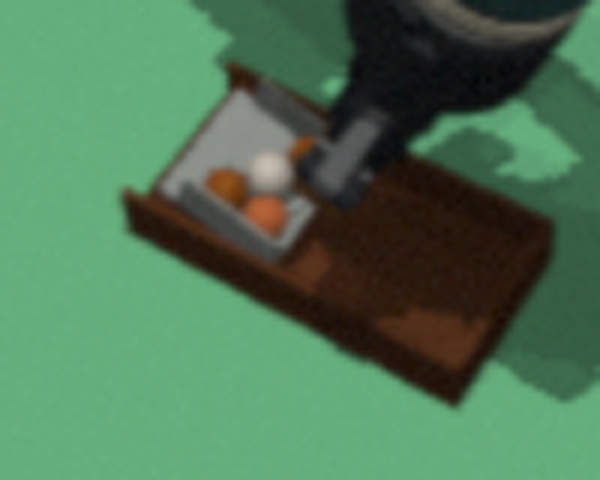

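Request:
jog_arm(steps=[-0.02, 0, -0.07, 0, -0.006, 0, -0.053, 0, -0.18, 0, -0.006, 0, -0.1, 0, -0.3, 0, -0.006, 0, -0.144, 0, -0.43, 0, -0.006, 0, -0.144, 0, -0.43, 0, -0.006, 0, -0.144, 0, -0.43, 0, -0.006, 0])

```text
t: 9.75
ee_pos: [0.5726, -0.1665, 0.1322]
ee_rot: [[0.927, -0.026, -0.375], [-0.023, -1.0, 0.014], [-0.375, -0.004, -0.927]]
force: [0.6, 0.0, -3.1]
width: 0.0128
grip_force: 98.1
```

```bash
cat >> h.py <<'E'
D=np.array([.5965,.061,0])
def dl(dx,z,pitch,yaw=-1.4):
    R=Rd(yaw,pitch); return (D+[dx,0,z]-R@LIP, R)
E
python3 - <<'E'
from h import *
im,P=cloud("scene"); cv2.imwrite("pics/s6.png",im)
o=readout.get_obs(); print(o["t"],o["ee_pos"],o["force"],o["joint_positions"]); R=o["ee_rot"]
print("lip",o["ee_pos"]+R@LIP)
print([(np.round(r["centre"],3).tolist(),round(r["p"],2)) for r in imaging.look_for("scene","stone0")][:5])
e=dl(.015,.105,-22); m=((o["ee_pos"]+e[0])/2,e[1]); plan(m); plan(e,start=m)
E
```

```text
9.8 [ 0.57230409 -0.16636102  0.13153204] [ 0.68956784  0.43337202 -2.91728933] [-0.32043882  0.50196553  1.09510616 -0.11216536  1.91466169  1.25735219]
lip [ 0.49806267 -0.16429633  0.10019598]
[([0.534, -0.168, 0.102], 0.57), ([0.548, -0.184, 0.098], 0.42)]
[0.3269, -0.7614, -0.1497] [-0.0008, 0.0005, 0.0001] rows>= 2.0
[0.3271, -0.7608, -0.15] [0.0, 0.0, 0.0] rows>= 2.0
```

Request:
jog_arm(steps=[0.04, -0.1, -0.02, 0, 0, 0, 0.11, -0.26, -0.05, 0, 0, 0, 0.18, -0.43, -0.085, 0, 0, 0, 0.26, -0.6, -0.12, 0, 0, 0, 0.327, -0.761, -0.15, 0, 0, 0, 0.327, -0.761, -0.15, 0, 0, 0])

```text
t: 10.6
ee_pos: [0.6303, -0.051, 0.1344]
ee_rot: [[0.926, -0.022, -0.376], [-0.019, -1.0, 0.013], [-0.376, -0.005, -0.927]]
force: [0.5, -0.9, -2.3]
width: 0.013
grip_force: 98.1
```

Request:
jog_arm(steps=[0.04, -0.1, -0.02, 0, 0, 0, 0.11, -0.26, -0.05, 0, 0, 0, 0.18, -0.43, -0.085, 0, 0, 0, 0.26, -0.6, -0.12, 0, 0, 0, 0.3, -0.7, -0.137, 0, 0, 0, 0.327, -0.761, -0.15, 0, 0, 0, 0.327, -0.761, -0.15, 0, 0, 0])

```text
t: 11.48
ee_pos: [0.6865, 0.059, 0.1377]
ee_rot: [[0.926, -0.026, -0.376], [-0.022, -1.0, 0.013], [-0.376, -0.004, -0.927]]
force: [-0.3, 0.1, -2.3]
width: 0.0132
grip_force: 98.1
```

```bash
python3 - <<'E'
from h import *
im,P=cloud("scene"); cv2.imwrite("pics/s7.png",cv2.resize(im[100:300,260:460],(600,600),interpolation=2))
o=readout.get_obs(); print(o["t"],o["ee_pos"],o["force"]); R=o["ee_rot"]
print("lip",o["ee_pos"]+R@LIP)
print([(np.round(r["centre"],3).tolist(),round(r["p"],2)) for r in imaging.look_for("scene","stone0")][:5])
plan(dl(.015,.085,-14),dl(.015,.07,-6),dl(.015,.062,0),dl(.015,.058,5),dl(.015,.055,10),dl(.015,.05,18),dl(.015,.045,26),dl(.015,.042,36),dl(.015,.042,46))
E
```

```text
11.525 [0.68633543 0.05838827 0.13783801] [-0.63862404 -0.72297331 -2.56070061]
lip [0.6121153  0.06046023 0.10645203]
[([0.649, 0.058, 0.107], 0.42)]
[-0.0067, -0.0073, 0.085] [-0.0006, 0.0224, -0.0002] rows>= 0.8
[-0.0321, -0.0071, 0.1369] [-0.0006, 0.0447, -0.0003] rows>= 1.5
[-0.0626, -0.0069, 0.1618] [-0.0006, 0.0613, -0.0003] rows>= 2.1
[-0.0965, -0.0069, 0.1701] [-0.0006, 0.0752, -0.0003] rows>= 2.5
[-0.1342, -0.0068, 0.1762] [-0.0006, 0.0891, -0.0003] rows>= 3.0
[-0.1957, -0.0067, 0.1955] [-0.0006, 0.1113, -0.0004] rows>= 3.7
[-0.2582, -0.0065, 0.2251] [-0.0006, 0.1336, -0.0004] rows>= 4.5
[-0.3434, -0.0062, 0.2568] [-0.0005, 0.1613, -0.0005] rows>= 5.4
[-0.4325, -0.006, 0.2859] [-0.0005, 0.1891, -0.0005] rows>= 6.4
```

View pics/s7.png

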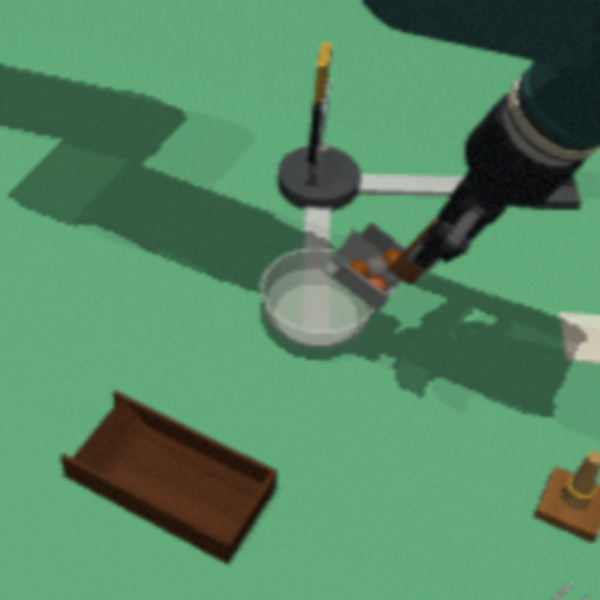

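Request:
jog_arm(steps=[-0.007, -0.007, 0.085, 0, 0.0224, 0, -0.032, -0.007, 0.137, 0, 0.0447, 0, -0.063, -0.007, 0.162, 0, 0.0613, 0, -0.0965, -0.007, 0.17, 0, 0.0752, 0, -0.115, -0.007, 0.173, 0, 0.082, 0, -0.134, -0.007, 0.176, 0, 0.089, 0, -0.196, -0.007, 0.195, 0, 0.111, 0, -0.258, -0.007, 0.225, 0, 0.134, 0, -0.343, -0.007, 0.257, 0, 0.161, 0, -0.4325, -0.007, 0.286, 0, 0.189, 0])

```text
t: 12.82
ee_pos: [0.6092, 0.0609, 0.1237]
ee_rot: [[0.69, -0.027, 0.723], [-0.022, -1.0, -0.017], [0.723, -0.004, -0.691]]
force: [0.5, -0.2, -0.6]
width: 0.0129
grip_force: 98.2
```

Request:
jog_arm(steps=[0, 0, 0, 0, 0, 0, 0, 0, 0, 0, 0, 0, 0, 0, 0, 0, 0, 0])

```text
t: 13.2
ee_pos: [0.6124, 0.0615, 0.1254]
ee_rot: [[0.692, -0.027, 0.721], [-0.022, -1.0, -0.016], [0.721, -0.004, -0.693]]
force: [-0.1, 0.7, -0.5]
width: 0.0129
grip_force: 98.3
```

```bash
python3 - <<'E'
from h import *
im,P=cloud("scene"); cv2.imwrite("pics/s8.png",cv2.resize(im[130:300,260:430],(600,600),interpolation=2))
o=readout.get_obs(); print(o["t"],o["ee_pos"],o["force"]); R=o["ee_rot"]
print("lip",o["ee_pos"]+R@LIP)
print([(np.round(r["centre"],3).tolist(),round(r["p"],2)) for r in imaging.look_for("scene","stone0")][:5])
imaging.grab_frame("top");print([(np.round(r["centre"],3).tolist(),round(r["p"],2)) for r in imaging.look_for("top","stone0")][:5])
E
```

```text
13.25 [0.6123406  0.06158666 0.12514085] [ 0.46277081 -0.34090083 -1.37820227]
lip [0.61395658 0.06187744 0.0445474 ]
[([0.509, 0.224, 0.15], 0.33)]
[]
```

View pics/s8.png

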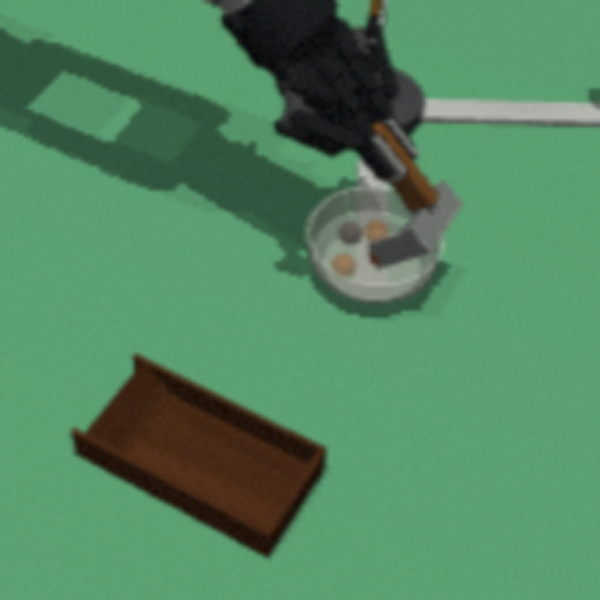

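```bash
python3 - <<'E'
from h import *
o=readout.get_obs(); a=(o["ee_pos"]+[0.0,0,.085],o["ee_rot"]); b=(np.array([.54,.0,.19]),Rd(-1.4)); c=(np.array([.47,-.06,.09]),Rd(-1.4))
plan(a); plan(b,start=a); plan(c,start=b)
E
```

```text
[0.4078, -0.0023, -0.3935] [0.0, 0.0, 0.0] rows>= 1.4
[-0.4105, 0.4249, -0.2501] [-0.0005, -0.1278, -0.0005] rows>= 4.3
[-0.4568, 0.4113, 0.6667] [0.0, 0.0, 0.0] rows>= 2.2
```

Request:
jog_arm(steps=[0.1, -0.002, -0.1, 0, 0, 0, 0.25, -0.002, -0.24, 0, 0, 0, 0.408, -0.002, -0.393, 0, 0, 0, 0.408, -0.002, -0.393, 0, 0, 0])

```text
t: 13.9
ee_pos: [0.6128, 0.062, 0.213]
ee_rot: [[0.688, -0.026, 0.725], [-0.021, -1.0, -0.016], [0.725, -0.005, -0.689]]
force: [0.1, 0.5, -1.0]
width: 0.0131
grip_force: 98.3
```

```bash
python3 - <<'E'
from h import *
# stones by colour saturation/edges: cloud points within dish, above floor
for n in("top","scene"):
    im,P=cloud(n)
    hsv=cv2.cvtColor(im,cv2.COLOR_BGR2HSV)
    m=(np.hypot(P[...,0]-D[0],P[...,1]-D[1])<.05)&(P[...,2]>.0)&(P[...,2]<.045)
    red=m&((hsv[...,0]<25)|(hsv[...,0]>170))&(hsv[...,1]>70)
    k,l,s,c=cv2.connectedComponentsWithStats(red.astype(np.uint8))
    print(n,m.sum(),[(s[i,4],np.round(np.nanmean(P[l==i],0),3).tolist()) for i in range(1,k) if s[i,4]>5])
    print([(np.round(r["centre"],3).tolist(),round(r["p"],2)) for r in imaging.look_for(n,"stone0")][:6])
    # any stray orange/white around on bench
    q=(P[...,2]>.008)&(P[...,2]<.03)&(P[...,0]>.45)&(P[...,0]<.72)&(P[...,1]>-.1)&(P[...,1]<.2)&(np.hypot(P[...,0]-D[0],P[...,1]-D[1])>.06)
    print("stray",q.sum(),np.round(P[q][:4],3).tolist())
print(readout.get_obs()["t"],readout.get_obs()["ee_pos"])
E
```

```text
top 98 []
[([0.566, -0.164, 0.007], 0.5)]
stray 56 [[0.585, -0.075, 0.009], [0.567, 0.149, 0.01], [0.568, 0.147, 0.008], [0.564, 0.152, 0.01]]
scene 711 [(np.int32(57), [0.596, 0.071, 0.027]), (np.int32(25), [0.582, 0.037, 0.028])]
[]
stray 39 [[0.502, 0.2, 0.019], [0.503, 0.198, 0.016], [0.509, 0.2, 0.017], [0.516, 0.2, 0.021]]
14.1 [0.60923706 0.06190351 0.20416523]
```

Request:
jog_arm(steps=[-0.1, 0.1, -0.06, 0, -0.03, 0, -0.2, 0.2, -0.12, 0, -0.06, 0, -0.3, 0.32, -0.19, 0, -0.09, 0, -0.41, 0.425, -0.25, 0, -0.128, 0, -0.41, 0.425, -0.25, 0, -0.128, 0, -0.41, 0.425, -0.25, 0, -0.128, 0])

```text
t: 14.85
ee_pos: [0.5394, -0.0002, 0.1865]
ee_rot: [[1.0, -0.026, -0.005], [-0.026, -1.0, 0.004], [-0.005, -0.004, -1.0]]
force: [-0.2, 0.4, -1.8]
width: 0.0129
grip_force: 98.1
```

```bash
python3 - <<'E'
from h import *
plan((np.array([.47,-.06,.08]),Rd(-1.4)))
for n in("top","scene"):
    im,P=cloud(n); o=readout.get_obs()
    hsv=cv2.cvtColor(im,cv2.COLOR_BGR2HSV)
    m=(np.hypot(P[...,0]-D[0],P[...,1]-D[1])<.05)&(P[...,2]>.012)&(P[...,2]<.045)
    print(n,m.sum(),[(np.round(r["centre"],3).tolist(),round(r["p"],2)) for r in imaging.look_for(n,"stone0")][:6])
    print(np.round(o["ee_pos"],3))
    Q=(P-o["ee_pos"])@o["ee_rot"]; s=(Q[...,0]>-.055)&(Q[...,0]<-.003)&(abs(Q[...,1])<.024)&(Q[...,2]>.015)&(Q[...,2]<.07)
    red=s&((hsv[...,0]<25)|(hsv[...,0]>170))&(hsv[...,1]>70); print("scoop inside z pct",s.sum(),np.round(np.percentile(Q[s][:,2],[5,50,95]),3),red.sum())
    b=im[s&~red].mean(0).round(); w=m&(im.min(-1)>150); print(b,w.sum(),np.round(np.nanmean(P[w],0),3) if w.sum() else "")
E
```

```text
[-0.4482, 0.4139, 0.7106] [-0.0007, 0.0008, -0.0003] rows>= 2.2
top 35 [([0.505, 0.234, 0.127], 0.34), ([0.503, -0.001, 0.132], 0.18)]
[0.539 0.    0.187]
scoop inside z pct 275 [0.052 0.056 0.059] 0
[94. 96. 94.] 0 
scene 427 []
[0.538 0.    0.188]
scoop inside z pct 141 [0.022 0.055 0.056] 16
[75. 78. 76.] 4 [0.606 0.047 0.013]
```

Request:
jog_arm(steps=[-0.2, 0.18, 0.28, 0, 0, 0, -0.448, 0.414, 0.6, 0, 0.001, 0, -0.448, 0.414, 0.71, 0, 0.001, 0, -0.448, 0.414, 0.71, 0, 0.001, 0, -0.448, 0.414, 0.71, 0, 0.001, 0])

```text
t: 15.68
ee_pos: [0.4714, -0.0597, 0.0843]
ee_rot: [[1.0, -0.025, 0.008], [-0.025, -1.0, 0.003], [0.008, -0.003, -1.0]]
force: [0.7, -0.1, -1.7]
width: 0.0129
grip_force: 98.2
```

```bash
python3 - <<'E'
from h import *
o=readout.get_obs(); print(o["ee_pos"],o["force"]); plan(((.47,-.06,.058),Rd(-1.4)))
E
```

```text
[ 0.47138913 -0.05972713  0.08425614] [ 0.7125388  -0.10648669 -1.66670342]
[-0.0106, 0.0027, 0.175] [-0.0005, -0.0013, -0.0002] rows>= 0.4
```

Request:
jog_arm(steps=[-0.005, 0, 0.08, 0, 0, 0, -0.005, 0, 0.14, 0, 0, 0, -0.005, 0, 0.165, 0, 0, 0, -0.005, 0, 0.178, 0, 0, 0, -0.005, 0, 0.178, 0, 0, 0])

```text
t: 16.3
ee_pos: [0.4694, -0.0593, 0.0577]
ee_rot: [[1.0, -0.026, 0.004], [-0.026, -1.0, 0.004], [0.004, -0.005, -1.0]]
force: [-4.2, 2.2, 9.6]
width: 0.0128
grip_force: 99.9
```

Contact (9.6 N). Release, wait, then rise.

Request:
jog_arm(steps=[0, 0, -0.005, 0, 0, 0, 0, 0, -0.005, 0, 0, 0, 0, 0, -0.005, 0, 0, 0, 0, 0, -0.005, 0, 0, 0, 0, 0, -0.005, 0, 0, 0, 0, 0, -0.005, 0, 0, 0], fingers=1, force=40)

```text
t: 17.05
ee_pos: [0.4694, -0.0597, 0.0564]
ee_rot: [[1.0, -0.026, 0.004], [-0.026, -1.0, 0.004], [0.004, -0.004, -1.0]]
force: [-0.6, 0.1, 0.3]
width: 0.0858
grip_force: 0.0
```

Request:
jog_arm(steps=[0, 0, -0.1, 0, 0, 0, 0, 0, -0.5, 0, 0, 0, 0, 0, -0.9, 0, 0, 0, 0, 0, -0.9, 0, 0, 0, 0, 0, -0.9, 0, 0, 0])

```text
t: 17.68
ee_pos: [0.4689, -0.0602, 0.1923]
ee_rot: [[1.0, -0.026, 0.006], [-0.026, -1.0, 0.004], [0.006, -0.004, -1.0]]
force: [0.5, -0.2, 0.1]
width: 0.0854
grip_force: 0.0
```

```bash
python3 - <<'E'
from h import *
o=readout.get_obs(); print(o["t"],o["ee_pos"],o["joint_positions"])
im,P=cloud("scene")
g=lambda x0,x1,y0,y1,z0,z1:P[(P[...,0]>x0)&(P[...,0]<x1)&(P[...,1]>y0)&(P[...,1]<y1)&(P[...,2]>z0)&(P[...,2]<z1)]
s=g(.39,.5,-.11,-.01,.006,.11); print("scoop",len(s),np.round([s.min(0),s.max(0)],3))
f=g(.42,.45,-.085,-.04,-.01,.015); print("floor z",np.round(np.percentile(f[:,2],[5,50,95]),4) if len(f) else 0)
# lens/dish/mirror measure
T=[np.load("scene0.npy"),np.load("top0.npy")]
for Q in T:
    g=lambda x0,x1,y0,y1,z0,z1:Q[(Q[...,0]>x0)&(Q[...,0]<x1)&(Q[...,1]>y0)&(Q[...,1]<y1)&(Q[...,2]>z0)&(Q[...,2]<z1)]
    for nm,q in dict(camtop=g(.6,.82,.25,.45,.16,.185),lensarm=g(.55,.68,.255,.34,.004,.012),disharm=g(.53,.57,.1,.21,.004,.009),base=g(.46,.57,.18,.3,.012,.03),tabtop=g(.45,.56,.18,.3,.135,.18)).items():
        if len(q)<8: print(nm,len(q)); continue
        r=cv2.minAreaRect(q[:,:2].astype(np.float32)); c=q[:,:2]-q[:,:2].mean(0); v=np.linalg.svd(c,full_matrices=False)[2][0]
        print(nm,len(q),np.round(q.mean(0),4),np.round(r[0],4),np.round(r[1],3),round(r[2],1),"dir",np.degrees(np.arctan2(v[1],v[0])).round(1))
    # dish circle fit
    q=g(.5,.7,-.03,.16,.036,.052); r=cv2.minEnclosingCircle(q[:,:2].astype(np.float32)); print("dish",np.round(r[0],4),round(r[1],4))
E
```

```text
17.675 [ 0.46889493 -0.06023544  0.19225216] [-0.25118505 -0.07899232  1.61480168  0.00492718  1.60096127  1.34568971]
scoop 336 [[ 0.419 -0.091  0.006]
 [ 0.481 -0.029  0.103]]
floor z [0.0016 0.0033 0.0056]
camtop 302 [0.7304 0.3479 0.1701] [0.726 0.351] [0.078 0.048] 27.9 dir 24.1
lensarm 280 [0.6164 0.2956 0.007 ] [0.6159 0.2977] [0.127 0.083] 0.1 dir 24.8
disharm 88 [0.5461 0.1749 0.0069] [0.5495 0.1762] [0.037 0.065] 7.6 dir -72.4
base 394 [0.5177 0.2354 0.021 ] [0.5155 0.242 ] [0.088 0.088] 30.4 dir -133.3
tabtop 70 [0.5107 0.2328 0.1601] [0.5077 0.2407] [0.01  0.043] 18.2 dir -74.2
dish [0.5972 0.062 ] 0.056
camtop 461 [0.7271 0.3516 0.1702] [0.7244 0.3518] [0.079 0.045] 26.7 dir -152.7
lensarm 398 [0.6171 0.2965 0.0066] [0.6148 0.2975] [0.13  0.083] 0.6 dir -155.7
disharm 194 [0.5507 0.1612 0.0063] [0.55   0.1549] [0.036 0.106] 1.4 dir -75.7
base 547 [0.5111 0.2363 0.0202] [0.5127 0.2422] [0.086 0.088] 3.3 dir -177.4
tabtop 98 [0.5051 0.2386 0.1633] [0.5058 0.2403] [0.01  0.039] 17.7 dir -70.6
dish [0.5958 0.0613] 0.055
```

```bash
python3 - <<'E'
from h import *
o=readout.get_obs(); p=o["ee_pos"]; e=np.array([.507,.240,.215]); m=(p+e)/2
R1=Rd(53);R2=Rd(108)
plan((m,R1)); plan((e,R2),start=(m,R1))
E
```

```text
[0.1034, -1.0036, -0.0758] [-0.0004, -0.0008, -0.1514] rows>= 5.1
[0.8766, -0.4988, -0.0805] [0.0, 0.0, -0.1528] rows>= 5.1
```

Request:
jog_arm(steps=[0.103, -1.0, -0.076, 0, 0, -0.151, 0.103, -1.0, -0.076, 0, 0, -0.151, 0.103, -1.0, -0.076, 0, 0, -0.151, 0.103, -1.0, -0.076, 0, 0, -0.151, 0.103, -1.0, -0.076, 0, 0, -0.151, 0.103, -1.0, -0.076, 0, 0, -0.151])

```text
t: 18.48
ee_pos: [0.4871, 0.0894, 0.2015]
ee_rot: [[0.605, 0.797, 0.0], [0.797, -0.605, 0.004], [0.003, -0.002, -1.0]]
force: [-0.5, 0.1, -0.4]
width: 0.0855
grip_force: 0.0
```

Request:
jog_arm(steps=[0.877, -0.5, -0.08, 0, 0, -0.153, 0.877, -0.5, -0.08, 0, 0, -0.153, 0.877, -0.5, -0.08, 0, 0, -0.153, 0.877, -0.5, -0.08, 0, 0, -0.153, 0.877, -0.5, -0.08, 0, 0, -0.153, 0.877, -0.5, -0.08, 0, 0, -0.153, 0.877, -0.5, -0.08, 0, 0, -0.153])

```text
t: 19.35
ee_pos: [0.5075, 0.2391, 0.2156]
ee_rot: [[-0.305, 0.952, 0.003], [0.952, 0.305, 0.004], [0.002, 0.004, -1.0]]
force: [-0.3, 0.2, 0.1]
width: 0.0853
grip_force: 0.0
```

```bash
python3 - <<'E'
from h import *
plan(((.507,.240,.135),Rd(108)))
for n in("wrist","scene","top"):
    im,Q=cloud(n); g=lambda x0,x1,y0,y1,z0,z1:Q[(Q[...,0]>x0)&(Q[...,0]<x1)&(Q[...,1]>y0)&(Q[...,1]<y1)&(Q[...,2]>z0)&(Q[...,2]<z1)]
    for nm,q in dict(tab=g(.45,.56,.19,.29,.135,.178)).items():
        if len(q)<8: print(nm,len(q)); continue
        r=cv2.minAreaRect(q[:,:2].astype(np.float32)); print(n,nm,len(q),np.round(r[0],4),np.round(r[1],3),round(r[2],1))
    q=g(.5,.7,-.03,.16,.036,.052); 
    if len(q)>50: r=cv2.minEnclosingCircle(q[:,:2].astype(np.float32)); print("dish",np.round(r[0],4),round(r[1],4))
    q=g(.6,.82,.25,.45,.155,.185)
    if len(q)>50: r=cv2.minAreaRect(q[:,:2].astype(np.float32)); print("cam",np.round(r[0],4),np.round(r[1],3),round(r[2],1))
    s=(np.hypot(Q[...,0]-D[0],Q[...,1]-D[1])<.045)&(Q[...,2]>.022)&(Q[...,2]<.033); print("stone px",s.sum(),[(np.round(r["centre"],3).tolist(),round(r["p"],2)) for r in imaging.look_for(n,"stone0")][:6])
print(readout.get_obs()["ee_pos"],readout.get_obs()["t"])
E
```

```text
[0.0054, -0.0034, 0.5375] [0.0007, -0.0004, -0.0007] rows>= 1.3
wrist tab 854 [0.5071 0.2433] [0.01 0.04] 17.7
dish [0.5969 0.0628] 0.0554
cam [0.7019 0.3426] [0.03  0.044] 21.6
stone px 526 [([0.603, 0.072, 0.021], 0.64), ([0.576, 0.046, 0.026], 0.57), ([0.57, 0.083, 0.03], 0.55)]
scene tab 69 [0.5073 0.2416] [0.01  0.044] 17.7
dish [0.597  0.0618] 0.0561
cam [0.7253 0.3495] [0.077 0.05 ] 29.7
stone px 128 [([0.633, -0.374, 0.076], 0.33)]
top tab 77 [0.5071 0.2372] [0.011 0.032] 17.0
dish [0.5958 0.0616] 0.0549
cam [0.7243 0.3506] [0.08  0.044] 27.9
stone px 132 []
[0.50767052 0.23926059 0.21629071] 19.65
```

Request:
jog_arm(steps=[0.005, 0, 0.2, 0, 0, 0, 0.005, 0, 0.45, 0, 0, 0, 0.005, 0, 0.537, 0, 0, 0, 0.005, 0, 0.537, 0, 0, 0])

```text
t: 20.15
ee_pos: [0.5074, 0.2402, 0.135]
ee_rot: [[-0.308, 0.951, 0.003], [0.951, 0.308, 0.003], [0.002, 0.004, -1.0]]
force: [-0.1, 0.4, 0.7]
width: 0.0859
grip_force: 0.0
```

```bash
python3 - <<'E'
from h import *
im,Q=cloud("wrist"); d=np.hypot(Q[...,0]-D[0],Q[...,1]-D[1])
m=(d<.045)&(Q[...,2]>.0225)&(Q[...,2]<.035)
k,l,s,c=cv2.connectedComponentsWithStats(m.astype(np.uint8))
print([(int(s[i,4]),np.round(np.nanmean(Q[l==i],0),3).tolist(),im[l==i].mean(0).round().tolist()) for i in range(1,k) if s[i,4]>15])
print([(np.round(r["centre"],3).tolist(),round(r["p"],2)) for r in imaging.look_for("wrist","stone0")][:6])
o=readout.get_obs(); print(o["ee_pos"],o["force"])
E
```

```text
[(112, [0.587, 0.089, 0.03], [103.0, 132.0, 160.0]), (116, [0.571, 0.079, 0.03], [162.0, 170.0, 177.0]), (26, [0.599, 0.076, 0.024], [39.0, 56.0, 90.0])]
[([0.599, 0.076, 0.017], 0.64), ([0.588, 0.09, 0.028], 0.59), ([0.567, 0.114, 0.007], 0.18)]
[0.50869422 0.24072524 0.13736549] [ 0.53691946 -0.1963239   0.55157994]
```

Request:
jog_arm(steps=[0, 0, 0, 0, 0, 0, 0, 0, 0, 0, 0, 0, 0, 0, 0, 0, 0, 0, 0, 0, 0, 0, 0, 0, 0, 0, 0, 0, 0, 0, 0, 0, 0, 0, 0, 0], fingers=0)

```text
t: 21.0
ee_pos: [0.5075, 0.2403, 0.1359]
ee_rot: [[-0.308, 0.951, 0.004], [0.951, 0.308, 0.004], [0.002, 0.005, -1.0]]
force: [-1.3, -0.5, 2.3]
width: 0.0093
grip_force: 42.3
```

```bash
python3 - <<'E'
from h import *
o=readout.get_obs(); print(o["ee_pos"],o["force"],o["width"],o["grip_force"]); p,R=o["ee_pos"],o["ee_rot"]
ny=np.degrees(np.arctan2(R[1,1],R[0,1])); n=R[:,1]; ax=p+.007*n; print("yaw of y",ny,"axis",ax)
t=-19.0-ny
for k in(.25,.5,.75,1):
    Z=Ro.from_euler('z',t*k,degrees=True).as_matrix(); plan((ax+Z@(p-ax),Z@R))
E
```

```text
[0.50749912 0.24034786 0.1359267 ] [-1.28083817 -0.45748743  2.30116717] 0.009331966567594831 42.25774168968201
yaw of y 17.956878164723225 axis [0.51415806 0.24250594 0.13596089]
[0.0075, 0.0006, 0.0] [-0.0001, -0.0001, 0.0257] rows>= 0.9
[0.0148, 0.0024, 0.0] [-0.0001, -0.0003, 0.0513] rows>= 1.7
[0.0217, 0.0054, 0.0001] [-0.0002, -0.0004, 0.077] rows>= 2.6
[0.0281, 0.0094, 0.0001] [-0.0002, -0.0005, 0.1027] rows>= 3.5
```

Request:
jog_arm(steps=[0.004, 0, 0, 0, 0, 0.013, 0.0075, 0.001, 0, 0, 0, 0.0257, 0.011, 0.0015, 0, 0, 0, 0.038, 0.015, 0.0024, 0, 0, 0, 0.051, 0.018, 0.004, 0, 0, 0, 0.064, 0.022, 0.0054, 0, 0, 0, 0.077, 0.025, 0.0075, 0, 0, 0, 0.09, 0.028, 0.0094, 0, 0, 0, 0.1027, 0.028, 0.0094, 0, 0, 0, 0.1027, 0.028, 0.0094, 0, 0, 0, 0.1027])

```text
t: 22.25
ee_pos: [0.5058, 0.2447, 0.1359]
ee_rot: [[0.325, 0.946, 0.0], [0.946, -0.325, 0.003], [0.003, -0.001, -1.0]]
force: [-7.3, -0.7, 4.7]
width: 0.0098
grip_force: 42.8
```

Request:
jog_arm(steps=[0, 0, 0, 0, 0, 0, 0, 0, 0, 0, 0, 0, 0, 0, 0, 0, 0, 0, 0, 0, 0, 0, 0, 0])

```text
t: 22.75
ee_pos: [0.5058, 0.2448, 0.1359]
ee_rot: [[0.325, 0.946, 0.0], [0.946, -0.325, 0.003], [0.003, -0.001, -1.0]]
force: [-6.5, -1.0, 4.8]
width: 0.0093
grip_force: 42.8
```

```bash
python3 - <<'E'
from h import *
o=readout.get_obs(); R=o["ee_rot"]; print(o["t"],o["ee_pos"],o["force"],o["ft_torque"],o["width"],o["grip_force"],"yaw",np.degrees(np.arctan2(R[1,1],R[0,1])))
for n in("wrist","scene","top"):
    im,Q=cloud(n); g=lambda x0,x1,y0,y1,z0,z1:Q[(Q[...,0]>x0)&(Q[...,0]<x1)&(Q[...,1]>y0)&(Q[...,1]<y1)&(Q[...,2]>z0)&(Q[...,2]<z1)]
    q=g(.46,.57,.19,.29,.06,.123)
    if len(q)>8: r=cv2.minAreaRect(q[:,:2].astype(np.float32)); print(n,"frame",len(q),np.round(r[0],4),np.round(r[1],3),round(r[2],1))
    s=g(.39,.5,-.11,-.01,.006,.11); print("scoop",len(s),np.round([s.min(0),s.max(0)],3).tolist() if len(s) else "")
E
```

```text
22.75 [0.50577121 0.24475692 0.13590853] [-6.46949826 -0.95896503  4.79622768] [-0.30464046  0.97093301 -0.00220214] 0.009273421370116672 42.797391414642334 yaw -18.976411810911497
wrist frame 469 [0.5183 0.2619] [0.011 0.036] 1.1
scoop 0 
scene frame 259 [0.5118 0.2435] [0.069 0.013] 64.1
scoop 344 [[0.395, -0.092, 0.006], [0.48, -0.029, 0.103]]
top frame 36 [0.5051 0.2242] [0.031 0.009] 44.7
scoop 131 [[0.41, -0.102, 0.006], [0.495, -0.011, 0.103]]
```

```bash
python3 - <<'E'
from h import *
o=readout.get_obs();print(o["t"])
for n in("scene","wrist"):
    im,Q=cloud(n); g=lambda x0,x1,y0,y1,z0,z1:Q[(Q[...,0]>x0)&(Q[...,0]<x1)&(Q[...,1]>y0)&(Q[...,1]<y1)&(Q[...,2]>z0)&(Q[...,2]<z1)]
    for z0,z1 in((.063,.118),(.07,.09),(.09,.115)):
        q=g(.46,.57,.19,.29,z0,z1)[:,:2]
        if len(q)<20: continue
        (vx,vy,x0,y0)=cv2.fitLine(q.astype(np.float32),cv2.DIST_HUBER,0,.001,.001).ravel()
        a=np.degrees(np.arctan2(vy,vx))%180; r=(q-[x0,y0])@[-vy,vx]
        print(n,z0,len(q),"normal yaw",a-90,"pt",x0,y0,"rms",r.std(), "axis dist",([.514,.242]-np.array([x0,y0]))@[-vy,vx])
        rs=[]
E
```

```text
22.9
scene 0.063 224 normal yaw -20.16053 pt 0.51489854 0.24906477 rms 0.002463714776436122 axis dist -0.0015913988807380475
scene 0.07 83 normal yaw -20.481697 pt 0.5124391 0.24312113 rms 0.00258509971431438 axis dist -0.0018545455358267623
scene 0.09 102 normal yaw -20.423538 pt 0.51262605 0.24346991 rms 0.0024486286836614903 axis dist -0.0018005149634998433
wrist 0.063 330 normal yaw 70.769745 pt 0.5180264 0.27833152 rms 0.0014413635247290464 axis dist -0.03563047368566187
wrist 0.07 94 normal yaw 70.38553 pt 0.5179336 0.2781629 rms 0.001323268215177934 axis dist -0.035384932631670724
wrist 0.09 176 normal yaw 59.469315 pt 0.5188393 0.27762052 rms 0.0011070685087074417 axis dist -0.033140358551223416
```

```bash
python3 -c "
from bench import workorder
print(workorder.job_done())"
```

```text
the job is handed in; nothing more can be done
None
```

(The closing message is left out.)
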